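# Sort stripped guitar hardware into the parts trays

## Task

Put away the hardware stripped from the guitar: the pickup, the bridge and the two control knobs lying loose on the green cutting mat each go into the one of the three small plywood trays that already holds a part of the same kind. Set each down, without dropping it, right way up and flat on the tray's floor, not on top of another part or on the rim. Leave the parts that are already in the trays where they lie.

Things in the scene. Friction and masses are not known exactly. Their poses are not given: they have to be found in the camera images.
- pickup_mid (a point): Loose on the mat, right way up: a humbucker pickup: bright metal cover 69 x 38 mm (x by y), a row of six dark screw heads along one side of its top, 22 mm tall, on a thin base with a 2 mm thick mounting ear at each end (82 mm over the ears). Origin at its centre, half-way up (11 mm above its underside); x along its length, z up. About 130 g.
- bridge_mid (a point): Loose on the mat, right way up: a guitar bridge: narrow steel bar 92 mm long (x), 14 mm wide (y), 12 mm tall, round ends, six small brass saddles 6.5 mm wide in a row on top (16 mm tall over them). Origin at its centre, half-way up (8 mm above its underside); x along its length, z up. About 80 g.
- knob_a_mid (a point): One of two equal loose knobs on the mat, standing upright: round black control knob, bright disc on top, 25 mm across at the foot, 24 mm at the top, 17 mm tall. Origin on its axis, half-way up (8.5 mm above its underside); z up along the axis. About 20 g.
- knob_b_mid (a point): The other loose knob on the mat, standing upright: round black control knob, bright disc on top, 25 mm across at the foot, 24 mm at the top, 17 mm tall. Origin on its axis, half-way up (8.5 mm above its underside); z up along the axis. About 20 g.
- tray_pickups: Fixed shallow plywood tray, one of three alike, 138 x 158 mm outside (x by y), 130 x 150 mm inside, floor 4 mm thick, wall tops 12 mm above the bench. Told by the one pickup in it, which lies along x, at y between -50 and -42 mm and x within 5 mm of 0, in the tray frame; its y > 0 half is free. Origin: centre of its underside; z up.
- tray_bridges: Fixed shallow plywood tray, one of three alike, 138 x 158 mm outside (x by y), 130 x 150 mm inside, floor 4 mm thick, wall tops 12 mm above the bench. Told by the one bridge in it, which lies along x, at y between -50 and -30 mm and x within 8 mm of 0, in the tray frame; its y > 0 half is free. Origin: centre of its underside; z up.
- tray_knobs: Fixed shallow plywood tray, one of three alike, 138 x 158 mm outside (x by y), 130 x 150 mm inside, floor 4 mm thick, wall tops 12 mm above the bench. Told by the one knob in it, which lies at y between -50 and -25 mm and x between -30 and 30 mm in the tray frame; its y > 0 half is free. Origin: centre of its underside; z up.
- stock_pickup_mid (a point): The pickup already in its tray, like the loose one: a humbucker pickup: bright metal cover 69 x 38 mm (x by y), a row of six dark screw heads along one side of its top, 22 mm tall, on a thin base with a 2 mm thick mounting ear at each end (82 mm over the ears). Origin at its centre, half-way up (11 mm above its underside); x along its length, z up. It is loose, lies on the tray floor, and is to be left where it is.
- stock_bridge_mid (a point): The bridge already in its tray, like the loose one: a guitar bridge: narrow steel bar 92 mm long (x), 14 mm wide (y), 12 mm tall, round ends, six small brass saddles 6.5 mm wide in a row on top (16 mm tall over them). Origin at its centre, half-way up (8 mm above its underside); x along its length, z up. It is loose, lies on the tray floor, and is to be left where it is.
- stock_knob_mid (a point): The knob already in its tray, like the loose ones: a round black control knob, bright disc on top, 25 mm across at the foot, 24 mm at the top, 17 mm tall. Origin on its axis, half-way up (8.5 mm above its underside); z up along the axis. About 20 g. It is loose, lies on the tray floor, and is to be left where it is.

How it is judged:
By the outcome, as a careful person would: the job done as asked, in the order asked, and still so for the second after the job is handed in, with the robot touching nothing.
It also fails if it takes over 106 s, if anything falls off the work surface, if the arm or the gripper's body presses on something with over 40 N, if the wrist force passes 120 N, or if a joint passes its speed limit or range.

## Robot

A 6-joint arm with a two-finger parallel gripper is mounted at the origin on the work surface. World frame = base frame: x ahead of the robot, y to its left, z up, the work surface at z = 0. Lengths are in m, angles in rad, forces in N, time in s.
With the tool pointing down it reaches from about 0.4 to 0.825 m from the base axis. Payload 7 kg.
Tool frame: the origin (TCP) lies between the finger pads; the fingertips stand 8 mm ahead of it and the grasp point (between the pads) lies 11 mm behind it (arm.finger_overhang is the distance from the TCP to the fingertips, in m); z points along the fingers, y is the line along which they close (so a half turn about z gives the same grasp; the last joint's range is limited). The gripper opens to 88 mm and grips with 3 to 60 N. Pads are 19 mm wide; open, the fingers measure 130 mm over their backs; the gripper's body (78 mm by 193 mm) begins 47 mm behind the grasp point.
Start: joints at [-0.955, 0.359, 0.012, 0, -1.224, -0.288], TCP at [0.217, -0.639, 0.235] pointing down, gripper open.
Joint ranges: [-3.07, 3.07], [-1.43, 2.12], [-1.02, 1.25], [-3.03, 1.67], [-3.05, -0], [-3.03, 3.03]. Speed limits (rad/s): [2.39, 2.39, 3.01, 3.14, 3.14, 3.14].

## Interface

Orientations are given as [roll, pitch, yaw] about the fixed x, y, z axes, in that order (R = Rz(yaw) Ry(pitch) Rx(roll)).
In Python, from station import arm gives the robot as it stands.
- The arm moves only by the tool move_arm, never from a script. Its argument "rows" is text: rows parted by semicolons, each of 7 numbers parted by spaces: the turn, a rotation vector about the tool's x, y, z in degrees, then the shift along the tool's x, y, z in m, then the finger opening in m, from 0 to 0.0876. A call has 1 to 8 rows; each row shifts and turns the commanded pose from where the row before left it, along the tool's axes as they then stand; what a row does not reach is not made up. A row lasts 1/8 s, in which the tool goes at most 62.5 mm and 10.7 degrees, less where a joint would pass 70% of its speed; a pose out of reach is approached as far as the arm can. A call is refused whole if a number of a shift passes 0.0625 or a number of a turn 10.7, either way. A call with a gripper value outside its range is refused whole. The fingers move at their own pace and stop on an object; "squeeze" is the grip in N (left out, the last holds). Time passes only in rows, so rows that do not move let the fingers close. It gives the time, the measured TCP pose, the force, the opening and the grip force at its end, in the units of the state.
- arm.get_state(): the state, without advancing time (a new reading comes with each control period).
- arm.grab_frame(name): name is "scene" or "top"; returns (picture, depth): 480x640x3 uint8, blue, green, red; 480x640 float32, m along the optical axis (not along the pixel's ray), 0 where there is no reading.
- arm.camera_model(name): a dict with "mtx" (3x3 intrinsics, pixels), "camera_from_world" (4x4, takes a point from world to camera coordinates). Camera axes: x right, y down, z forward; pixel columns grow to the right and rows downward; lengths in m; the calibration is good to about 2 mm. A picture is of the moment at which its call begins. camera_model takes no time and is no camera call.
- arm.job_done(): hands the job in; it is judged then, once.
The state is a dict: "t": time; "q": joint angles; "qd": joint speeds; "joint_efforts": joint torques, N m; "eef_pos": TCP position; "ee_rot": TCP orientation; "force": force on the tool from outside, world axes, zero at the start; "moment": the same for the moment, N m; "width": finger opening in m; "gripper_force": force on a finger pad.
Only numpy, scipy, OpenCV 4.12 (cv2) and the standard library are available. Lean on these libraries where they do the work, as an engineer would, in place of code of your own. Each camera call takes 0.05 s, during which the arm holds its last target. There are 200 camera calls.

## Working session

There is one attempt and no reset: what is moved stays moved. The work goes in short steps, Python scripts to look and compute and a tool call to move; the robot and the scene stay as the last step left them, time stands still between calls to the robot, and variables do not carry over. Pictures are saved under pics/ and viewed, at most 14 in all, crops included, and the job is handed in when it is done.

Besides the shell and the picture viewer there is one more tool, called after "Request:" as a command line: name --argument value ..., lists and objects as JSON in quotes. move_arm: Moves the arm, as the interface text tells. Its arguments: {"type":"object","properties":{"rows":{"type":"string"},"squeeze":{"type":"number"}},"required":["rows"]}

```bash
mkdir -p pics; ls; python3 - <<'E'
from station import arm
import cv2,numpy as np
for n in("scene","top"):
    p,d=arm.grab_frame(n); cv2.imwrite(f"pics/{n}0.png",p); np.save(f"pics/{n}0.npy",d)
    m=arm.camera_model(n); T=np.array(m["camera_from_world"]);print(n,np.round(m["mtx"],1).tolist(),np.round(-T[:3,:3].T@T[:3,3],3),np.round(T[:3,:3],2).tolist())
print(arm.get_state(),arm.finger_overhang)
E
```

```text
pics
scene [[433.3, 0.0, 314.8], [0.0, 433.3, 234.3], [0.0, 0.0, 1.0]] [1.022 0.064 0.521] [[-0.16, 0.99, 0.01], [0.64, 0.11, -0.76], [-0.75, -0.11, -0.65]]
top [[486.4, 0.0, 322.1], [0.0, 486.4, 235.6], [0.0, 0.0, 1.0]] [0.338 0.015 0.814] [[-0.03, -1.0, 0.04], [-0.98, 0.02, -0.18], [0.18, -0.04, -0.98]]
{'t': 0.1, 'q': array([-9.54868856e-01,  3.59292881e-01,  1.11134643e-02, -3.24433322e-04,
       -1.22407984e+00, -2.88090194e-01]), 'qd': array([ 0.00076884, -0.00129914,  0.00119703,  0.00156558,  0.00039043,
       -0.0008653 ]), 'joint_efforts': array([-5.59265245e-04, -5.84160304e+01,  2.93756837e+01,  7.01569989e+00,
        1.01481011e-02, -5.17498586e-05]), 'eef_pos': array([ 0.21717502, -0.638642  ,  0.23371186]), 'ee_rot': array([ 3.14010335e+00, -1.23258377e-04, -2.81386575e+00]), 'force': array([ 0.22445875, -0.57354395,  0.119379  ]), 'moment': array([ 0.04894029, -0.01880468,  0.02643426]), 'gripper_force': 0.0, 'width': 0.08733637212664} 0.008
```

View pics/top0.png

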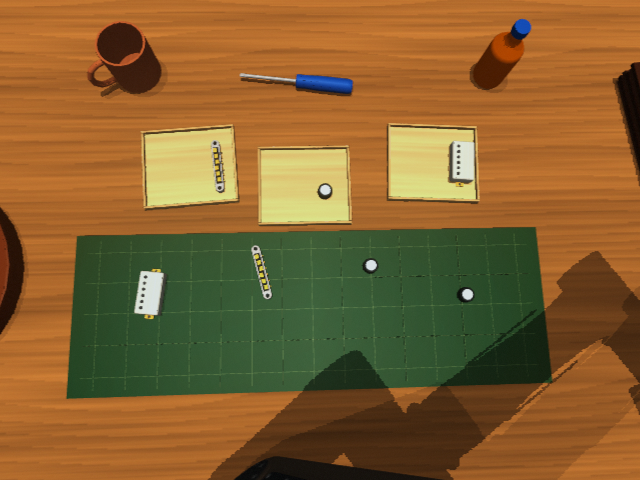

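View pics/scene0.png

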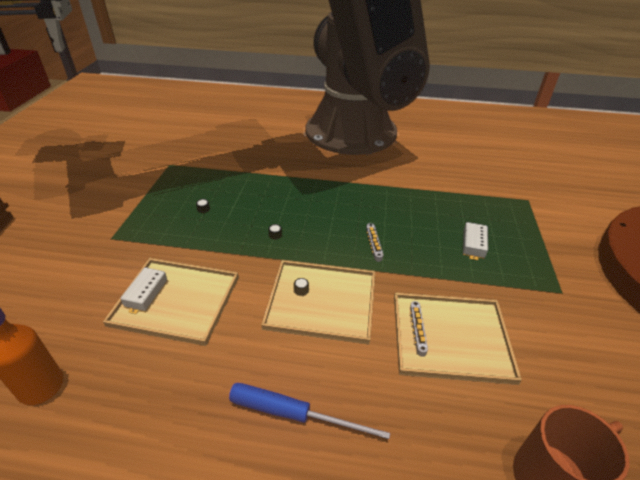

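The top view shows the loose pickup at (150,293), the bridge at (261,272) and the knobs at (371,266) and (467,295). The tray centres are at about (190,167) for bridges, (305,185) for knobs and (433,163) for pickups. The scene view agrees.

```bash
cat > h.py <<'E'
from station import arm
import cv2,numpy as np
def cast(name,px,z):
    m=arm.camera_model(name);T=np.array(m["camera_from_world"]);R=T[:3,:3];c=-R.T@T[:3,3]
    px=np.atleast_2d(px).astype(float)
    r=np.c_[px,np.ones(len(px))]@np.linalg.inv(m["mtx"]).T@R
    return c+r*((z-c[2])/r[:,2])[:,None]
def depthz(name,d,px):
    m=arm.camera_model(name);T=np.array(m["camera_from_world"]);R=T[:3,:3];c=-R.T@T[:3,3]
    px=np.atleast_2d(px);r=np.c_[px,np.ones(len(px))]@np.linalg.inv(m["mtx"]).T
    return (c+(r*d[px[:,1].astype(int),px[:,0].astype(int)][:,None])@R)
def blob(mask,seed,r):
    """largest component within r px of the seed"""
    k=np.zeros_like(mask);cv2.circle(k,seed,r,255,-1);m=cv2.bitwise_and(mask,k)
    n,l,s,_=cv2.connectedComponentsWithStats(m);i=1+np.argmax(s[1:,4])
    return (l==i).astype(np.uint8)*255
def rect(name,mask,z):
    c=max(cv2.findContours(mask,cv2.RETR_EXTERNAL,cv2.CHAIN_APPROX_NONE)[0],key=cv2.contourArea)
    w=cast(name,c[:,0],z)[:,:2]
    (x,y),(a,b),t=cv2.minAreaRect((w*1000).astype(np.float32))
    if a<b:a,b,t=b,a,t+90
    return np.round([x,y,a,b,(t+90)%180-90],1)   # mm, deg of the long side
E
python3 - <<'E'
from h import *
p=cv2.imread("pics/top0.png");d=np.load("pics/top0.npy");hsv=cv2.cvtColor(p,cv2.COLOR_BGR2HSV);H,S,V=cv2.split(hsv)
white=((S<70)&(V>130)).astype(np.uint8)*255
print("z mat",depthz("top",d,[[200,340],[320,300],[430,300]])[:,2].round(4),"bench",depthz("top",d,[[250,120],[370,200]])[:,2].round(4))
print("tops z",depthz("top",d,[[150,293],[371,265],[467,294],[462,160],[261,272]])[:,2].round(4))
for n,s,r,z in(("pick",(150,293),40,.023),("knobA",(371,265),14,.018),("knobB",(467,294),14,.018),("sknob",(325,190),14,.021),("spick",(462,161),35,.026)):
    print(n,rect("top",blob(white,s,r),z))
G=((H>40)&(H<95)&(S>60)).astype(np.uint8)*255
print("bridge",rect("top",cv2.morphologyEx(blob(255-G,(261,272),40),cv2.MORPH_OPEN,np.ones((3,3))),.012))
for s in((371,265),(467,294)): print("knob all",rect("top",blob(255-G,s,14),.01))
print("pick all",rect("top",blob(255-G,(150,293),40),.015))
ply=((H>20)&(H<35)&(S>50)&(V>150)).astype(np.uint8)*255
for n,s in(("bridges",(190,167)),("knobs",(305,185)),("pickups",(433,163))):
    m=cv2.morphologyEx(blob(ply,s,70),cv2.MORPH_CLOSE,np.ones((9,9)));print(n,rect("top",m,.012))
br=blob(((V>60)&((S<110))).astype(np.uint8)*255,(218,167),32);print("sbridge",rect("top",br,.016))
E
```

```text
z mat [-0.0002  0.0015  0.0046] bench [0.0002 0.0009]
tops z [0.0253 0.0212 0.0179 0.0284 0.0144]
pick [396.6 260.8  68.   38.   -6.6]
knobA [433.9 -99.2  16.7  15.   88.7]
knobB [ 381.5 -255.9   16.9   15.9  -48.4]
sknob [562.6 -26.5  16.9  15.7  89. ]
spick [ 610.1 -264.9   68.1   38.4   -4.9]
bridge [427.3  81.8  91.9  16.3  14.3]
knob all [433.6 -99.   22.3  21.6  43.1]
knob all [ 382.8 -256.9   23.7   21.5   88.5]
pick all [396.4 261.1  80.9  43.5  -6.7]
bridges [610.3 201.6 152.1 127.3 -86. ]
knobs [572.6  10.  150.8 129.8  90. ]
pickups [ 609.4 -214.3  149.5  128.8   87. ]
sbridge [599.2 170.5 109.   70.   18.8]
```

Request:
move_arm --rows "0 0 9.4 0 0 0 0.087; 0 0 9.4 0 0 0 0.087; 0 0 0 -0.032 0.048 0 0.087; 0 0 0 -0.032 0.048 0 0.087; 0 0 0 -0.032 0.048 0 0.087; 0 0 0 -0.032 0.048 0 0.087; 0 0 0 -0.032 0.048 0 0.087; 0 0 0 -0.032 0.048 0 0.087" --squeeze 25

```text
t: 1.1
eef_pos: [0.41, -0.3493, 0.2345]
ee_rot: [3.141, -0.0, 3.141]
force: [1.0, -1.0, 0.8]
width: 0.0872
gripper_force: 0.0
```

Request:
move_arm --rows "0 0 0 -0.006 0.055 0 0.087; 0 0 0 -0.006 0.055 0 0.087; 0 0 0 -0.006 0.055 0 0.087; 0 0 0 -0.006 0.055 0 0.087; 0 0 0 -0.006 0.055 0 0.087; 0 0 0 -0.006 0.055 0 0.087; 0 0 0 -0.006 0.055 0 0.087; 0 0 0 -0.006 0.055 0 0.087"

```text
t: 2.1
eef_pos: [0.4572, 0.0907, 0.2346]
ee_rot: [3.141, 0.0, -3.142]
force: [1.7, 0.3, -0.0]
width: 0.0872
gripper_force: 0.0
```

Request:
move_arm --rows "0 0 0 0.020 0.057 0 0.087; 0 0 0 0.020 0.057 0 0.087; 0 0 0 0.020 0.057 0.02 0.087; 0 0 6.6 0 0 0 0.087; 0 0 0 0 0 0.04 0.087; 0 0 0 0 0 0.04 0.087; 0 0 0 0 0 0.04 0.087; 0 0 0 0 0 0 0.087"

```text
t: 3.1
eef_pos: [0.3965, 0.257, 0.0926]
ee_rot: [-3.136, -0.003, 3.026]
force: [-1.1, 0.1, 0.5]
width: 0.0867
gripper_force: 0.0
```

Request:
move_arm --rows "0 0 0 0 0.003 0 0.087; 0 0 0 0 0 0 0.087"

```text
t: 3.35
eef_pos: [0.3991, 0.2631, 0.0966]
ee_rot: [3.139, 0.002, 3.026]
force: [0.8, 0.8, -0.1]
width: 0.0872
gripper_force: 0.0
```

```bash
python3 - <<'E'
from h import *
s=arm.get_state();print(s["eef_pos"].round(4),np.degrees(s["ee_rot"]).round(1),s["q"].round(2))
p,d=arm.grab_frame("scene");cv2.imwrite("pics/s1.png",p[100:400,300:600])
E
```

```text
[0.3991 0.2631 0.0966] [1.799e+02 1.000e-01 1.734e+02] [ 1.    0.18 -0.6   0.   -0.79 -2.68]
```

View pics/s1.png

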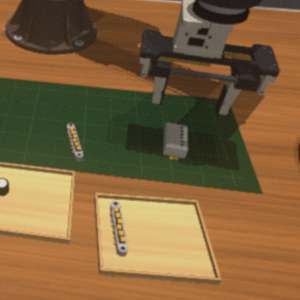

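The open fingers stand on either side of the pickup (crop pixel 175,140). Next I lower, close gently and lift.

Request:
move_arm --rows "0 0 0 0.0025 -0.002 0.025 0.087; 0 0 0 0 0 0.025 0.087; 0 0 0 0 0 0.02 0.087; 0 0 0 0 0 0.012 0.087; 0 0 0 0 0 0 0.087; 0 0 0 0 0 0 0.06; 0 0 0 0 0 0 0.03; 0 0 0 0 0 0 0.03"

```text
t: 4.4
eef_pos: [0.3958, 0.2605, 0.0134]
ee_rot: [3.141, 0.0, 3.026]
force: [0.1, -0.2, 0.3]
width: 0.0626
gripper_force: 0.0
```

Request:
move_arm --rows "0 0 0 0 0 0 0.03; 0 0 0 0 0 0 0.03; 0 0 0 0 0 0 0.03; 0 0 0 0 0 0 0.03"

```text
t: 4.9
eef_pos: [0.3957, 0.2603, 0.013]
ee_rot: [3.141, 0.0, 3.026]
force: [-0.4, 0.9, 0.9]
width: 0.0376
gripper_force: 25.0
```

Request:
move_arm --rows "0 0 0 0 0 -0.02 0.03; 0 0 0 0 0 -0.04 0.03; 0 0 0 0 0 -0.05 0.03; 0 0 -3.6 0 0 0 0.03; 0 0 0 -0.0238 -0.0436 0 0.03; 0 0 0 -0.0238 -0.0436 0 0.03; 0 0 0 -0.0238 -0.0436 0 0.03; 0 0 0 -0.0238 -0.0436 0 0.03"

```text
t: 5.9
eef_pos: [0.4816, 0.0795, 0.1228]
ee_rot: [-3.142, -0.0, 3.089]
force: [1.3, 1.2, -1.0]
width: 0.038
gripper_force: 25.0
```

Request:
move_arm --rows "0 0 0 -0.0238 -0.0436 0 0.03; 0 0 0 -0.0238 -0.0436 0 0.03; 0 0 0 -0.0238 -0.0436 0 0.03; 0 0 0 -0.0238 -0.0436 0 0.03; 0 0 0 -0.0238 -0.0436 0 0.03; 0 0 0 -0.0238 -0.0436 0 0.03; 0 0 0 0 0 0 0.03; 0 0 0 0 0 0 0.03"

```text
t: 6.9
eef_pos: [0.6095, -0.1878, 0.122]
ee_rot: [3.141, -0.002, 3.088]
force: [0.3, 0.4, -1.1]
width: 0.0376
gripper_force: 25.0
```

```bash
python3 - <<'E'
from h import *
s=arm.get_state();print(s["eef_pos"].round(4),np.degrees(s["ee_rot"]).round(1),s["width"])
p,d=arm.grab_frame("scene");cv2.imwrite("pics/s2.png",p[100:400,50:400])
E
```

```text
[ 0.6095 -0.1878  0.122 ] [ 1.800e+02 -1.000e-01  1.769e+02] 0.03762574238957074
```

View pics/s2.png

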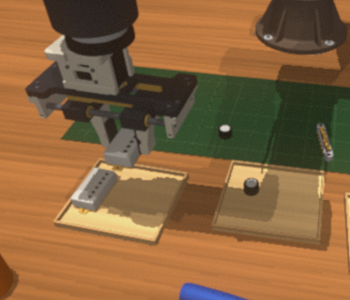

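The pickup is held level over the free half of its tray. Lowering it now, with small steps at the end.

Request:
move_arm --rows "0 0 0 0 0 0.03 0.03; 0 0 0 0 0 0.03 0.03; 0 0 0 0 0 0.025 0.03; 0 0 0 0 0 0.012 0.03; 0 0 0 0 0 0.004 0.03; 0 0 0 0 0 0 0.03; 0 0 0 0 0 0 0.03"

```text
t: 7.82
eef_pos: [0.6109, -0.1877, 0.0229]
ee_rot: [-3.142, 0.002, 3.089]
force: [0.1, -0.4, -1.6]
width: 0.0381
gripper_force: 25.0
```

Request:
move_arm --rows "0 0 0 0 0 0.001 0.03; 0 0 0 0 0 0 0.03"

```text
t: 8.07
eef_pos: [0.6104, -0.1878, 0.0212]
ee_rot: [3.142, 0.0, 3.089]
force: [-0.5, 0.6, -1.4]
width: 0.0377
gripper_force: 25.0
```

Request:
move_arm --rows "0 0 0 0 0 0.001 0.03; 0 0 0 0 0 0 0.03"

```text
t: 8.32
eef_pos: [0.6102, -0.1878, 0.0198]
ee_rot: [-3.142, -0.0, 3.089]
force: [-0.5, -0.7, -1.0]
width: 0.038
gripper_force: 25.0
```

Request:
move_arm --rows "0 0 0 0 0 0.0015 0.03; 0 0 0 0 0 0 0.03"

```text
t: 8.57
eef_pos: [0.6102, -0.1878, 0.0182]
ee_rot: [-3.142, -0.0, 3.089]
force: [-0.5, -0.4, -2.1]
width: 0.038
gripper_force: 25.0
```

Request:
move_arm --rows "0 0 0 0 0 0.001 0.03; 0 0 0 0 0 0 0.03"

```text
t: 8.82
eef_pos: [0.6102, -0.1877, 0.0173]
ee_rot: [3.142, -0.0, 3.089]
force: [0.3, -0.1, -0.4]
width: 0.0377
gripper_force: 25.0
```

Request:
move_arm --rows "0 0 0 0 0 0.001 0.03; 0 0 0 0 0 0 0.03"

```text
t: 9.07
eef_pos: [0.6104, -0.1878, 0.017]
ee_rot: [-3.141, 0.0, 3.089]
force: [-2.8, 0.5, 5.0]
width: 0.0381
gripper_force: 25.0
```

Contact with the tray floor at z of about 0.017. Releasing with a small opening, then rising.

Request:
move_arm --rows "0 0 0 0 0 0 0.039; 0 0 0 0 0 0 0.042; 0 0 0 0 0 0 0.045; 0 0 0 0 0 0 0.046; 0 0 0 0 0 -0.01 0.046; 0 0 0 0 0 -0.02 0.046; 0 0 0 0 0 -0.04 0.046; 0 0 0 0 0 -0.06 0.046"

```text
t: 10.07
eef_pos: [0.6091, -0.1877, 0.1467]
ee_rot: [3.142, -0.003, 3.089]
force: [1.1, -1.1, -1.1]
width: 0.0458
gripper_force: 0.0
```

Request:
move_arm --rows "0 0 0 0.0326 0.0433 0 0.06; 0 0 0 0.0326 0.0433 0 0.06; 0 0 0 0.0326 0.0433 0 0.06; 0 0 0 0.0326 0.0433 0 0.06; 0 0 0 0.0326 0.0433 0 0.06; 0 0 0 0.0326 0.0433 0 0.06; 0 0 -8.65 0 0 0.02 0.06; 0 0 -8.65 0 0 0.03 0.06"

```text
t: 11.08
eef_pos: [0.4293, 0.0836, 0.0977]
ee_rot: [3.14, 0.004, -2.885]
force: [0.5, 0.4, -0.2]
width: 0.06
gripper_force: 0.0
```

Request:
move_arm --rows "0 0 0 0 0 0 0.06; 0 0 0 0 0 0 0.06; 0 0 0 0 0 0 0.06"

```text
t: 11.45
eef_pos: [0.4294, 0.0822, 0.0976]
ee_rot: [3.141, 0.002, -2.895]
force: [-0.7, 0.1, -0.8]
width: 0.0599
gripper_force: 0.0
```

```bash
python3 - <<'E'
from h import *
s=arm.get_state();print(s["eef_pos"].round(4),np.degrees(s["ee_rot"]).round(1),s["width"])
p,d=arm.grab_frame("scene");cv2.imwrite("pics/s3.png",p[100:400,100:450])
t=s["ee_rot"][2];D=np.array([.4273,.0818])-s["eef_pos"][:2];print("tool xy",np.round([D@[np.cos(t),np.sin(t)],D@[np.sin(t),-np.cos(t)]],4))
# bridge refined from the scene view
hsv=cv2.cvtColor(p,cv2.COLOR_BGR2HSV);H,S,V=cv2.split(hsv)
m=arm.camera_model("scene");T=np.array(m["camera_from_world"])
for n,q in(("placed pickup",(.6105,-.188,.026)),("bridge",(.4273,.0818,.014))):
    c=T[:3]@[*q,1];u=np.array(m["mtx"])@c;print(n,(u[:2]/u[2]).round(1))
E
```

```text
[0.4294 0.0822 0.0976] [ 1.800e+02  1.000e-01 -1.658e+02] 0.05992246734421836
tool xy [0.0021 0.0001]
placed pickup [189.8 290. ]
bridge [373.4 237.7]
```

View pics/s3.png

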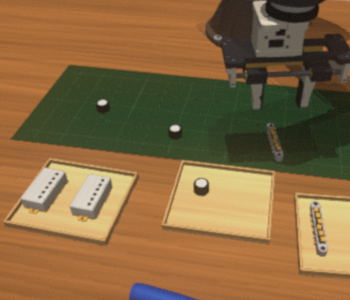

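The pickup lies flat in its tray at crop pixel (91,195). The open fingers stand over the bridge at crop (275,141).

Request:
move_arm --rows "0 0 0 0.002 0 0.03 0.06; 0 0 0 0 0 0.03 0.06; 0 0 0 0 0 0.018 0.06; 0 0 0 0 0 0.008 0.06; 0 0 0 0 0 0 0.06; 0 0 0 0 0 0 0.035; 0 0 0 0 0 0 0.02; 0 0 0 0 0 0 0.008"

```text
t: 12.5
eef_pos: [0.427, 0.0817, 0.0109]
ee_rot: [3.141, 0.001, -2.892]
force: [0.2, 0.9, 0.3]
width: 0.0354
gripper_force: 0.0
```

Request:
move_arm --rows "0 0 0 0 0 0 0.008; 0 0 0 0 0 0 0.008; 0 0 0 0 0 0 0.008; 0 0 0 0 0 0 0.008"

```text
t: 13.0
eef_pos: [0.4268, 0.0815, 0.0105]
ee_rot: [3.142, 0.0, -2.892]
force: [-1.0, 1.1, 2.9]
width: 0.014
gripper_force: 25.0
```

Request:
move_arm --rows "0 0 0 0 0 -0.02 0.008; 0 0 0 0 0 -0.04 0.008; 0 0 10.3 0 0 -0.02 0.008; 0 0 0 -0.0383 0.0274 0 0.008; 0 0 0 -0.0383 0.0274 0 0.008; 0 0 0 -0.0383 0.0274 0 0.008; 0 0 0 -0.0383 0.0274 0 0.008; 0 0 0 -0.0383 0.0274 0 0.008"

```text
t: 14.0
eef_pos: [0.609, 0.2322, 0.0898]
ee_rot: [-3.141, -0.001, -3.072]
force: [0.5, -0.1, -1.0]
width: 0.0135
gripper_force: 25.0
```

Request:
move_arm --rows "0 0 0 0 0 0 0.008; 0 0 0 0 0 0 0.008"

```text
t: 14.25
eef_pos: [0.6075, 0.231, 0.0893]
ee_rot: [-3.141, -0.002, -3.072]
force: [0.5, -0.8, -1.1]
width: 0.0139
gripper_force: 25.0
```

```bash
python3 - <<'E'
from h import *
s=arm.get_state();print(s["eef_pos"].round(4),np.degrees(s["ee_rot"]).round(1),s["width"])
p,d=arm.grab_frame("scene");cv2.imwrite("pics/s4.png",p[100:400,250:600])
E
```

```text
[0.6075 0.231  0.0893] [-1.799e+02 -1.000e-01 -1.760e+02] 0.01393033263106562
```

View pics/s4.png

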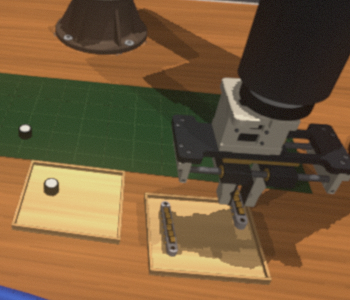

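The bridge is held level over the free half of its tray at crop (241,210). Lowering it now.

Request:
move_arm --rows "0 0 0 0 0 0.03 0.008; 0 0 0 0 0 0.025 0.008; 0 0 0 0 0 0.011 0.008; 0 0 0 0 0 0.004 0.008; 0 0 0 0 0 0 0.008; 0 0 0 0 0 0 0.008"

```text
t: 15.05
eef_pos: [0.6087, 0.2318, 0.0214]
ee_rot: [3.141, 0.001, -3.072]
force: [-0.1, -0.2, -1.0]
width: 0.0137
gripper_force: 25.0
```

Request:
move_arm --rows "0 0 0 0 0 0.0015 0.008; 0 0 0 0 0 0 0.008"

```text
t: 15.3
eef_pos: [0.6083, 0.2315, 0.0191]
ee_rot: [3.141, 0.0, -3.072]
force: [0.1, 0.8, -2.1]
width: 0.0139
gripper_force: 25.0
```

Request:
move_arm --rows "0 0 0 0 0 0.001 0.008; 0 0 0 0 0 0 0.008"

```text
t: 15.55
eef_pos: [0.6082, 0.2314, 0.0178]
ee_rot: [-3.141, -0.0, -3.072]
force: [-0.6, -0.6, -0.8]
width: 0.0139
gripper_force: 25.0
```

Request:
move_arm --rows "0 0 0 0 0 0.001 0.008; 0 0 0 0 0 0 0.008"

```text
t: 15.8
eef_pos: [0.6082, 0.2314, 0.0168]
ee_rot: [-3.141, -0.0, -3.072]
force: [-0.6, -0.0, -0.7]
width: 0.0136
gripper_force: 25.0
```

Request:
move_arm --rows "0 0 0 0 0 0.0015 0.008; 0 0 0 0 0 0 0.008"

```text
t: 16.05
eef_pos: [0.6081, 0.2314, 0.0152]
ee_rot: [-3.141, -0.0, -3.072]
force: [0.2, -0.8, -0.8]
width: 0.0135
gripper_force: 25.0
```

Request:
move_arm --rows "0 0 0 0 0 0.001 0.008; 0 0 0 0 0 0 0.008"

```text
t: 16.3
eef_pos: [0.6083, 0.2315, 0.0145]
ee_rot: [-3.142, 0.0, -3.072]
force: [-0.1, -0.4, 0.8]
width: 0.0136
gripper_force: 25.0
```

Request:
move_arm --rows "0 0 0 0 0 0.0005 0.008; 0 0 0 0 0 0 0.008"

```text
t: 16.55
eef_pos: [0.6083, 0.2315, 0.0145]
ee_rot: [3.142, 0.0, -3.072]
force: [-2.5, -0.3, 5.3]
width: 0.0133
gripper_force: 25.0
```

Request:
move_arm --rows "0 0 0 0 0 0 0.016; 0 0 0 0 0 0 0.019; 0 0 0 0 0 0 0.023; 0 0 0 0 0 0 0.025; 0 0 0 0 0 -0.01 0.025; 0 0 0 0 0 -0.02 0.025; 0 0 0 0 0 -0.03 0.025; 0 0 0 0 0 -0.04 0.05"

```text
t: 17.55
eef_pos: [0.6078, 0.2311, 0.1148]
ee_rot: [-3.141, -0.001, -3.072]
force: [1.3, 0.4, 0.0]
width: 0.0301
gripper_force: 0.0
```

Request:
move_arm --rows "0 0 4 0 0 0 0.05; 0 0 0 0.0248 -0.0472 0 0.05; 0 0 0 0.0248 -0.0472 0 0.05; 0 0 0 0.0248 -0.0472 0 0.05; 0 0 0 0.0248 -0.0472 0 0.05; 0 0 0 0.0248 -0.0472 0 0.05; 0 0 0 0.0248 -0.0472 0 0.05; 0 0 0 0.0248 -0.0472 0 0.05"

```text
t: 18.55
eef_pos: [0.4339, -0.1002, 0.1149]
ee_rot: [3.141, 0.002, -3.141]
force: [0.6, -1.2, 0.3]
width: 0.0497
gripper_force: 0.0
```

Request:
move_arm --rows "0 0 0 0 0 0.03 0.05; 0 0 0 0 0 0 0.05; 0 0 0 0 0 0 0.05"

```text
t: 18.92
eef_pos: [0.4353, -0.0986, 0.0849]
ee_rot: [-3.141, 0.001, -3.141]
force: [1.2, 0.2, -0.3]
width: 0.0501
gripper_force: 0.0
```

```bash
python3 - <<'E'
from h import *
s=arm.get_state();print(s["eef_pos"].round(4),np.degrees(s["ee_rot"]).round(1),s["width"])
p,d=arm.grab_frame("scene");cv2.imwrite("pics/s5.png",p[100:400,150:550])
H,S,V=cv2.split(cv2.cvtColor(p,cv2.COLOR_BGR2HSV));w=((S<70)&(V>110)).astype(np.uint8)*255
for q in((275,229),(203,203),(301,284)): print(rect("scene",blob(w,q,10),.018))
E
```

```text
[ 0.4353 -0.0986  0.0849] [-180.    0. -180.] 0.05007035078850881
[435.1 -94.3   0.    0.    0. ]
[ 382.3 -254.3   19.7   18.     9.9]
[559.7 -25.5  19.3  19.    9.6]
```

View pics/s5.png

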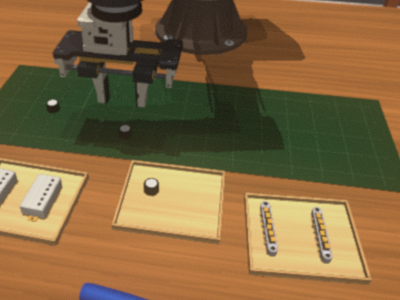

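The bridge lies flat in its tray at crop (320,233), and knob A is under the fingers at crop (125,129). Gripping it now.

Request:
move_arm --rows "0 0 0 0.001 0 0.03 0.05; 0 0 0 0 0 0.025 0.05; 0 0 0 0 0 0.012 0.05; 0 0 0 0 0 0.005 0.05; 0 0 0 0 0 0 0.05; 0 0 0 0 0 0 0.035; 0 0 0 0 0 0 0.02; 0 0 0 0 0 0 0.018" --squeeze 15

```text
t: 19.98
eef_pos: [0.4337, -0.0989, 0.0122]
ee_rot: [3.141, 0.001, 3.141]
force: [-0.5, 0.0, 0.7]
width: 0.0256
gripper_force: 0.1
```

Request:
move_arm --rows "0 0 0 0 0 0 0.018; 0 0 0 0 0 0 0.018; 0 0 0 0 0 0 0.018"

```text
t: 20.35
eef_pos: [0.4337, -0.0989, 0.0122]
ee_rot: [-3.142, 0.0, 3.141]
force: [-1.2, -0.0, 6.0]
width: 0.0241
gripper_force: 15.1
```

Request:
move_arm --rows "0 0 0 0 0 -0.02 0.018; 0 0 0 0 0 -0.03 0.018; 0 0 0 0 0 -0.03 0.018; 0 0 0 -0.0337 0.0278 0 0.018; 0 0 0 -0.0337 0.0278 0 0.018; 0 0 0 -0.0337 0.0278 0 0.018; 0 0 0 -0.0337 0.0278 0 0.018; 0 0 0 -0.0337 0.0278 0 0.018"

```text
t: 21.35
eef_pos: [0.6028, 0.041, 0.0915]
ee_rot: [-3.141, -0.001, 3.141]
force: [0.7, -0.5, 0.1]
width: 0.0237
gripper_force: 15.0
```

Request:
move_arm --rows "0 0 0 0 0 0.02 0.018; 0 0 0 0 0 0.02 0.018; 0 0 0 0 0 0.013 0.018; 0 0 0 0 0 0 0.018; 0 0 0 0 0 0 0.018"

```text
t: 21.98
eef_pos: [0.6025, 0.0401, 0.0395]
ee_rot: [3.141, 0.001, 3.141]
force: [0.2, -0.8, -0.0]
width: 0.0238
gripper_force: 15.0
```

```bash
python3 - <<'E'
from h import *
s=arm.get_state();print(s["eef_pos"].round(4),np.degrees(s["ee_rot"]).round(1),s["width"])
p,d=arm.grab_frame("scene");cv2.imwrite("pics/s6.png",cv2.resize(p[200:350,240:440],None,fx=3,fy=3))
E
```

```text
[0.6025 0.0401 0.0395] [180.   0. 180.] 0.023832079466515797
```

View pics/s6.png

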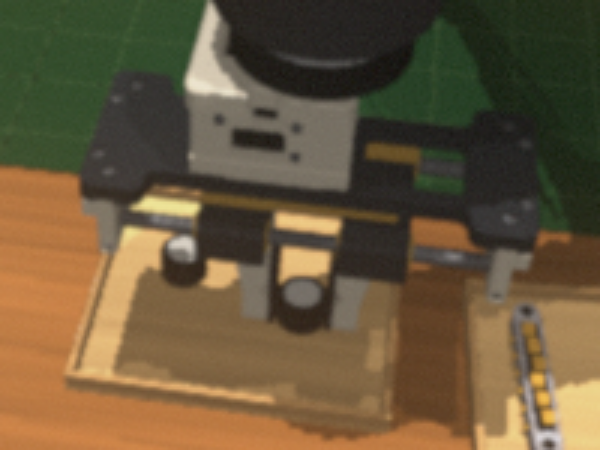

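The knob is held upright between the fingers at (303,300), over free floor. Lowering it now.

Request:
move_arm --rows "0 0 0 0 0 0.014 0.018; 0 0 0 0 0 0.006 0.018; 0 0 0 0 0 0 0.018; 0 0 0 0 0 0 0.018"

```text
t: 22.52
eef_pos: [0.6022, 0.04, 0.0189]
ee_rot: [-3.141, -0.0, 3.141]
force: [-0.5, 0.2, 0.1]
width: 0.0237
gripper_force: 15.0
```

Request:
move_arm --rows "0 0 0 0 0 0.0015 0.018; 0 0 0 0 0 0 0.018"

```text
t: 22.78
eef_pos: [0.6021, 0.0401, 0.0175]
ee_rot: [3.142, 0.0, 3.141]
force: [0.9, -0.7, -1.1]
width: 0.0234
gripper_force: 15.0
```

Request:
move_arm --rows "0 0 0 0 0 0.001 0.018; 0 0 0 0 0 0 0.018"

```text
t: 23.02
eef_pos: [0.602, 0.04, 0.0164]
ee_rot: [3.142, -0.0, 3.141]
force: [-0.0, 0.5, -0.3]
width: 0.0237
gripper_force: 15.0
```

Request:
move_arm --rows "0 0 0 0 0 0.001 0.018; 0 0 0 0 0 0 0.018"

```text
t: 23.28
eef_pos: [0.6022, 0.0401, 0.0162]
ee_rot: [-3.142, 0.0, 3.142]
force: [-2.1, 1.1, 7.8]
width: 0.0235
gripper_force: 15.1
```

Request:
move_arm --rows "0 0 0 0 0 0.0005 0.018; 0 0 0 0 0 0 0.018"

```text
t: 23.52
eef_pos: [0.6022, 0.04, 0.0162]
ee_rot: [-3.142, 0.001, -3.142]
force: [-4.5, -0.3, 10.2]
width: 0.0239
gripper_force: 15.2
```

Request:
move_arm --rows "0 0 0 0 0 0 0.026; 0 0 0 0 0 0 0.029; 0 0 0 0 0 0 0.033; 0 0 0 0 0 0 0.036; 0 0 0 0 0 -0.01 0.036; 0 0 0 0 0 -0.02 0.036; 0 0 0 0 0 -0.03 0.036; 0 0 0 0 0 -0.04 0.05"

```text
t: 24.52
eef_pos: [0.6015, 0.0399, 0.1158]
ee_rot: [-3.141, -0.001, 3.141]
force: [0.8, -0.5, 0.4]
width: 0.0421
gripper_force: 0.0
```

Request:
move_arm --rows "0 0 0 0.0314 -0.0423 0 0.05; 0 0 0 0.0314 -0.0423 0 0.05; 0 0 0 0.0314 -0.0423 0 0.05; 0 0 0 0.0314 -0.0423 0 0.05; 0 0 0 0.0314 -0.0423 0 0.05; 0 0 0 0.0314 -0.0423 0 0.05; 0 0 0 0.0314 -0.0423 0 0.05; 0 0 0 0 0 0.03 0.05"

```text
t: 25.52
eef_pos: [0.3819, -0.2585, 0.087]
ee_rot: [-3.14, 0.005, 3.138]
force: [1.5, 0.8, -1.1]
width: 0.0499
gripper_force: 0.0
```

Request:
move_arm --rows "0 0 0 0 0 0 0.05; 0 0 0 0 0 0 0.05"

```text
t: 25.78
eef_pos: [0.3829, -0.2559, 0.0859]
ee_rot: [-3.141, 0.001, -3.141]
force: [-0.1, 0.2, 0.5]
width: 0.05
gripper_force: 0.0
```

```bash
python3 - <<'E'
from h import *
s=arm.get_state();print(s["eef_pos"].round(4),np.degrees(s["ee_rot"]).round(1),s["width"])
p,d=arm.grab_frame("scene");cv2.imwrite("pics/s7.png",p[100:400,80:430])
E
```

```text
[ 0.3829 -0.2559  0.0859] [-180.    0. -180.] 0.050049288728111076
```

View pics/s7.png

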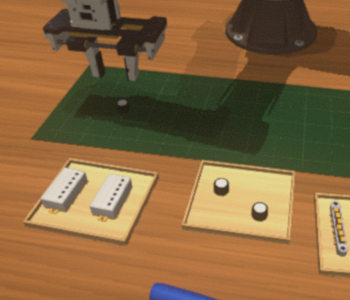

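Knob A stands upright in its tray at crop (260,210), and knob B is under the fingers at crop (123,104). Gripping it now.

Request:
move_arm --rows "0 0 0 0.001 0 0.03 0.05; 0 0 0 0 0 0.026 0.05; 0 0 0 0 0 0.012 0.05; 0 0 0 0 0 0.005 0.05; 0 0 0 0 0 0 0.05; 0 0 0 0 0 0 0.035; 0 0 0 0 0 0 0.02; 0 0 0 0 0 0 0.018"

```text
t: 26.82
eef_pos: [0.3814, -0.256, 0.0123]
ee_rot: [-3.141, 0.001, 3.141]
force: [-0.9, -0.5, -0.0]
width: 0.0254
gripper_force: 0.1
```

Request:
move_arm --rows "0 0 0 0 0 0 0.018; 0 0 0 0 0 0 0.018; 0 0 0 0 0 0 0.018"

```text
t: 27.2
eef_pos: [0.3814, -0.256, 0.0122]
ee_rot: [-3.141, 0.0, 3.141]
force: [-0.7, 0.8, 5.6]
width: 0.0238
gripper_force: 15.1
```

Request:
move_arm --rows "0 0 0 0 0 -0.03 0.018; 0 0 0 0 0 -0.05 0.018; 0 0 0 -0.0269 0.0493 0 0.018; 0 0 0 -0.0269 0.0493 0 0.018; 0 0 0 -0.0269 0.0493 0 0.018; 0 0 0 -0.0269 0.0493 0 0.018; 0 0 0 -0.0269 0.0493 0 0.018; 0 0 0 -0.0269 0.0493 0 0.018"

```text
t: 28.2
eef_pos: [0.5431, 0.0415, 0.0917]
ee_rot: [-3.141, -0.0, 3.141]
force: [1.1, -0.7, 0.1]
width: 0.0234
gripper_force: 15.0
```

Request:
move_arm --rows "0 0 0 0 0 0 0.018; 0 0 0 0 0 0.02 0.018; 0 0 0 0 0 0.02 0.018; 0 0 0 0 0 0.013 0.018; 0 0 0 0 0 0 0.018; 0 0 0 0 0 0 0.018"

```text
t: 28.95
eef_pos: [0.543, 0.0397, 0.0394]
ee_rot: [3.141, 0.001, 3.141]
force: [0.3, -0.4, -0.8]
width: 0.0239
gripper_force: 15.0
```

```bash
python3 - <<'E'
from h import *
s=arm.get_state();print(s["eef_pos"].round(4),np.degrees(s["ee_rot"]).round(1),s["width"])
p,d=arm.grab_frame("scene");cv2.imwrite("pics/s8.png",cv2.resize(p[200:350,240:440],None,fx=3,fy=3))
E
```

```text
[0.543  0.0397 0.0394] [180.   0. 180.] 0.023868382285968305
```

View pics/s8.png

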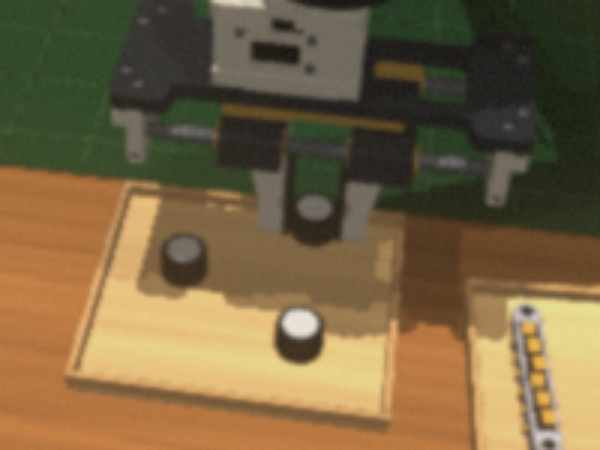

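Knob B is held at (314,215), clear of knob A at (300,333). Lowering it now.

Request:
move_arm --rows "0 0 0 0 0 0.014 0.018; 0 0 0 0 0 0.006 0.018; 0 0 0 0 0 0.0015 0.018; 0 0 0 0 0 0 0.018; 0 0 0 0 0 0 0.018"

```text
t: 29.62
eef_pos: [0.5429, 0.0399, 0.0176]
ee_rot: [3.142, 0.0, 3.141]
force: [0.7, 0.1, 0.7]
width: 0.0237
gripper_force: 15.0
```

Request:
move_arm --rows "0 0 0 0 0 0.001 0.018; 0 0 0 0 0 0 0.018"

```text
t: 29.88
eef_pos: [0.5427, 0.0398, 0.0165]
ee_rot: [3.142, 0.0, 3.141]
force: [-0.1, -0.1, -0.7]
width: 0.0235
gripper_force: 15.0
```

Request:
move_arm --rows "0 0 0 0 0 0.001 0.018; 0 0 0 0 0 0 0.018"

```text
t: 30.12
eef_pos: [0.5428, 0.0398, 0.0162]
ee_rot: [3.142, 0.0, 3.142]
force: [-3.9, -0.0, 8.2]
width: 0.0238
gripper_force: 15.1
```

Request:
move_arm --rows "0 0 0 0 0 0 0.026; 0 0 0 0 0 0 0.029; 0 0 0 0 0 0 0.033; 0 0 0 0 0 0 0.036; 0 0 0 0 0 -0.01 0.036; 0 0 0 0 0 -0.02 0.036; 0 0 0 0 0 -0.04 0.036; 0 0 0 0 0 -0.06 0.05"

```text
t: 31.12
eef_pos: [0.5415, 0.0394, 0.146]
ee_rot: [-3.14, -0.003, 3.141]
force: [0.9, 0.6, -0.0]
width: 0.0412
gripper_force: 0.0
```

Request:
move_arm --rows "0 0 0 0 -0.04 -0.04 0.05; 0 0 0 0 -0.05 0 0.05; 0 0 0 0 -0.05 0 0.05; 0 0 0 0 -0.05 0 0.05; 0 0 0 0.02 -0.05 0 0.05; 0 0 0 0.02 -0.05 0 0.05; 0 0 0 0 0 0 0.05; 0 0 0 0 0 0 0.05"

```text
t: 32.12
eef_pos: [0.5025, -0.2504, 0.1859]
ee_rot: [-3.142, 0.001, 3.14]
force: [-0.5, -0.2, 0.3]
width: 0.0502
gripper_force: 0.0
```

```bash
python3 - <<'E'
from h import *
s=arm.get_state();print(s["eef_pos"].round(4),np.abs(s["qd"]).max())
p,d=arm.grab_frame("scene");cv2.imwrite("pics/s9.png",cv2.resize(p[150:420,90:540],(800,480)))
E
```

```text
[ 0.5025 -0.2504  0.1859] 0.02421294437054306
```

View pics/s9.png

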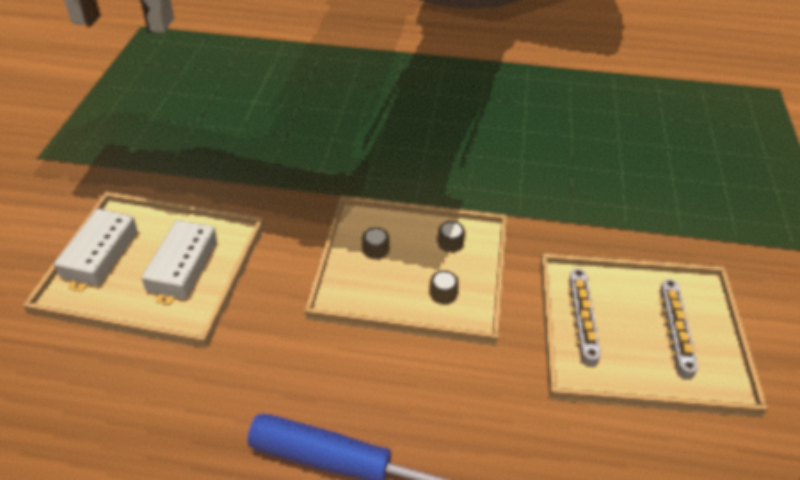

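All parts lie flat in the right trays: pickups at (95,245) and (180,258), knobs at (376,241), (452,235) and (444,286), bridges at (585,315) and (678,327). The mat is empty.

```bash
python3 -c "
from station import arm
print(arm.job_done())"
```

```text
the job is handed in; nothing more can be done
None
```

The pickup, the bridge and both knobs are in their matching trays, right way up and flat on the floor by the last camera view; I handed the job in at about 32 s, and no verdict came back.

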